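# Load the slurry-pot shaker under its counterweighted arm

## Robot

A 6-joint arm with a two-finger parallel gripper is mounted at the origin on a cart in front of the work surface, level with it; the furniture and walls round the work are solid. World frame = base frame: x ahead of the robot, y to its left, z up, the work surface at z = 0. Lengths are in m, angles in rad, forces in N, time in s.
With the tool pointing down it reaches from about 0.375 to 0.9 m from the base axis. Payload 3.1 kg.
Tool frame: the origin (TCP) lies at the very end of the fingers, on their centre line; the grasp point (between the pads) lies 19 mm behind it; z points along the fingers, y is the direction in which the jaws open and shut (so a half turn about z gives the same grasp; the last joint's range is limited). The gripper opens to 85 mm and grips with 20 to 120 N. Pads are 22 mm wide; open, the fingers measure 114 mm over their backs; the gripper's body (76 mm by 85 mm) begins 54 mm behind the grasp point. The pads swing forward as they close: fully open they stand 13 mm farther back than shut.
Start: joints at [-1.312, 0.527, 1.433, -0, 1.181, -0.178], TCP at [0.264, -0.566, 0.231] pointing down, gripper open.
Joint ranges: [-3.08, 3.08], [-0.75, 2.2], [0.22, 2.44], [-1.43, 4.57], [0, 2.65], [-2.85, 2.85]. Speed limits (rad/s): [2.79, 2.79, 3.14, 3.14, 3.14, 3.14].

## Interface

Orientations are given as [roll, pitch, yaw] about the fixed x, y, z axes, in that order (R = Rz(yaw) Ry(pitch) Rx(roll)).
In Python, from cell import arm gives the robot as it stands.
- The arm moves only by the tool arm_command, never from a script. Its arguments are lists of equal length, an entry for each row: "fingers": the opening, from 0 (shut) to 1 (fully open); "translation": the shift along the tool's x, y, z in m, a list of three; "twist": the turn, a rotation vector about the tool's x, y, z in rad, a list of three. A call has 1 to 10 rows; each row is the pose to reach, as a shift and turn from the pose commanded when the call began, along the tool's axes at that moment; what a row does not reach only later rows make up. A row lasts 1/10 s, in which the tool goes at most 50 mm and 8.59 degrees, less where a joint would pass 70% of its speed; a pose out of reach is approached as far as the arm can. A call with a gripper value outside its range is refused whole. The fingers move at their own pace and stop on an object; "newtons" is the grip in N (left out, the last holds). Time passes only in rows, so rows that repeat a pose let the fingers close. It gives the time, the measured TCP pose, the force and the opening at its end, in the units of the state.
- arm.get_obs(): the state, without advancing time (a new reading comes with each control period).
- arm.get_image(name): name is "scene" or "top"; returns a dict with "img" (420x560x3 uint8, red, green, blue), "intrinsics" (3x3 intrinsics, pixels), "R" (3x3) and "t" (3): a world point X has camera coordinates R X + t. Camera axes: x right, y down, z forward; pixel columns grow to the right and rows downward; lengths in m; the calibration is good to about 2 mm. A picture is of the moment at which its call begins. There is no depth.
- arm.close_job(): hands the job in, once; it reports no verdict.
The state is a dict: "time": time; "q": joint angles; "joint_velocities": joint speeds; "effort": joint torques, N m; "tcp_pos": TCP position; "eef_rot": TCP orientation; "force": force on the tool from outside, world axes, zero at the start; "moment": the same for the moment, N m; "opening": opening from 0.0 (shut) to 1.0 (fully open).
Only numpy, scipy, OpenCV 4.12 (cv2) and the standard library are available. Lean on these libraries where they do the work, as an engineer would, in place of code of your own. Each camera call takes 0.05 s, during which the arm holds its last target. There are 200 camera calls.

## Task

Make the pot shaker up to three pots: one is already standing in its tray, so swing the hold-down arm up and over its balance point, let it down gently until it lies on its stop (never letting it fall or forcing it against the stop), and let go so that it stands open by itself. Then take any two of the four pots on the bench and stand them upright in the tray in a row beside the first, all flat on the tray's floor. Leave the arm standing open, as I still want to check the caps before it runs, with the other two pots standing on the bench, and the dropper bottle and the green and white compound bar where they are.

Things in the scene. Friction and masses are not known exactly. Their poses are not given: they have to be found in the camera images.
- shaker: low grey bench shaker, fixed, 250 mm long in its y, casing 150 mm in x and 36 mm high. Origin on the bench under the centre of its tray; z up, -x is its front. Two upright cheeks (y within 41 mm, up to 152 mm high) carry the arm's hinge at x = +115 mm. Behind it, at x = +187 mm, stands the stop rod with a black rubber buffer (about 15 N per mm), set to a different height each time
- tray_floor (a point): centre of the tray's rubber floor, 54 mm above the bench, axes as the shaker's. The tray is an open aluminium pan, inside 66 mm in x and 236 mm in y, rim 12 mm above the floor: room for three pots in a row along y
- hinge_mid (a point): middle of the arm's hinge axis, which runs along the shaker's y; 115 mm behind the tray's centre (shaker x), 135 mm above the bench; axes as the shaker's
- hold_arm (a joint): angle of the hold-down arm (rad): 0 down over the tray, bar on the pot's cap; grows as it lifts and swings up and back (1.57 upright). 1 to 3 N lift it at the grip. It falls towards the tray up to a balance point between 0.45 and 0.85 (set by its counterweight), beyond it backwards until its tail meets the stop rod, somewhere in 1.3 to 2.0. Nothing damps it
- press_pad (a point): padded bar on the arm, 44 mm in x, 216 mm in y, 18 mm thick; origin at the centre of the pad's underside, 115 mm from the hinge; with the arm down it lies on the pot's cap, 120 mm above the bench, and covers the tray
- cross_grip (a point): black round cross handle at the arm's end, 14 mm in diameter, 150 mm long along the shaker's y; turns with the arm. Origin at its centre, where a hub (20 mm in diameter, 18 mm long) joins the arm; either free half can be pinched, e.g. 42 mm from the origin. With the arm at 0 the origin is 180 mm in front of the hinge (shaker -x) and 32 mm above it. It can turn between the fingers
- pot_1: white pot with a black friction cap, upright, already standing in the shaker's tray under the padded bar, anywhere from 70 mm to one side of the tray's middle to 70 mm to the other; 66 mm tall, white body about 38 mm in diameter up to 44 mm, cap 35 mm in diameter from 44 to 66 mm, 40 to 90 g; origin at the centre of its underside, z up
- pot_2: white pot with a black friction cap, upright, standing on the bench; 66 mm tall, white body about 38 mm in diameter up to 44 mm, cap 35 mm in diameter from 44 to 66 mm, 40 to 90 g; origin at the centre of its underside, z up
- pot_3: white pot with a black friction cap, upright, standing on the bench; 66 mm tall, white body about 38 mm in diameter up to 44 mm, cap 35 mm in diameter from 44 to 66 mm, 40 to 90 g; origin at the centre of its underside, z up
- pot_4: white pot with a black friction cap, upright, standing on the bench; 66 mm tall, white body about 38 mm in diameter up to 44 mm, cap 35 mm in diameter from 44 to 66 mm, 40 to 90 g; origin at the centre of its underside, z up
- pot_5: white pot with a black friction cap, upright, standing on the bench; 66 mm tall, white body about 38 mm in diameter up to 44 mm, cap 35 mm in diameter from 44 to 66 mm, 40 to 90 g; origin at the centre of its underside, z up
- dropper: small white dropper bottle with a red tip, 31 mm in diameter, 89 mm tall, standing on the bench; origin at the centre of its underside; a bystander
- compound_bar: upright bar of polishing compound, green with a white top, 35 x 50 x 73 mm, standing on the bench; origin at the centre of its underside; a bystander
Things that resemble listed ones, but are neither listed nor needed, are in the scene too. Leave any orange look-alike of the pot_3 alone.

How it is judged:
By the outcome, as a careful person would: the job done as asked, in the order asked, and still so for the second after the job is handed in, with the robot touching nothing.
It also fails if it takes over 72 s, if anything falls off the work surface, if the arm or the gripper's body presses on something with over 40 N, if the wrist force passes 120 N, or if a joint passes its speed limit or range.

## Working session

There is one attempt and no reset: what is moved stays moved. The work goes in short steps, Python scripts to look and compute and a tool call to move; the robot and the scene stay as the last step left them, time stands still between calls to the robot, and variables do not carry over. Pictures are saved under pics/ and viewed, about 8 in all and at most 12, crops included, and the job is handed in when it is done.

Besides the shell and the picture viewer there is one more tool, called after "Call:" by a JSON object that holds its "fn" and its "kwargs", one argument or row to a line. arm_command: Moves the arm, as the interface text tells. Its arguments: {"type":"object","properties":{"fingers":{"type":"array","items":{"type":"number"}},"translation":{"type":"array","items":{"type":"array","items":{"type":"number"}}},"twist":{"type":"array","items":{"type":"array","items":{"type":"number"}}},"newtons":{"type":"number"}},"required":["fingers","translation","twist"]}

```bash
ls; mkdir -p pics; python3 - <<'E'
from cell import arm
import cv2, numpy as np
for n in("scene","top"):
    d=arm.get_image(n); cv2.imwrite(f"pics/{n}0.png",cv2.resize(d["img"][:,:,::-1],None,fx=1.4,fy=1.4,interpolation=cv2.INTER_CUBIC))
    np.savez(f"pics/{n}0.npz",**d)
    print(n,d["intrinsics"].tolist(),d["R"].round(4).tolist(),d["t"].round(4).tolist(), (-d["R"].T@d["t"]).round(3))
print(arm.get_obs())
E
```

```text
pics
scene [[486.74677405437006, 0.0, 275.29914816045965], [0.0, 486.74677405437006, 212.1321230423041], [0.0, 0.0, 1.0]] [[-0.8357, -0.5489, 0.0185], [-0.265, 0.3736, -0.8889], [0.4811, -0.7477, -0.4577]] [0.423, 0.2386, 1.3104] [-0.214  1.123  0.804]
top [[420.20409909266215, 0.0, 278.3331186679578], [0.0, 420.20409909266215, 206.26279113922607], [0.0, 0.0, 1.0]] [[0.0094, -1.0, 0.0007], [-0.9963, -0.0094, -0.0852], [0.0852, 0.0001, -0.9964]] [-0.0233, 0.5451, 1.2175] [ 0.44  -0.018  1.26 ]
{'time': 0.1, 'q': array([-1.31247265e+00,  5.28393841e-01,  1.43376705e+00,  2.52731354e-06,
        1.18137904e+00, -1.78486447e-01]), 'joint_velocities': array([-2.44870248e-03, -1.90425197e-03, -3.46323142e-03,  1.12927835e-03,
       -8.73279580e-05, -1.17716778e-03]), 'effort': array([-1.48425061e-04, -4.43305099e+01, -1.78587019e+01, -1.68096844e-04,
        3.84994433e-03, -8.38719899e-06]), 'tcp_pos': array([ 0.26427763, -0.56567748,  0.23042104]), 'eef_rot': array([-3.13967672e+00, -3.48019774e-04,  4.36808829e-01]), 'force': array([ 0.02467307, -0.15157981, -0.5638198 ]), 'moment': array([0.01438223, 0.04556471, 0.04740946]), 'opening': 0.999400521143833}
```

View pics/scene0.png

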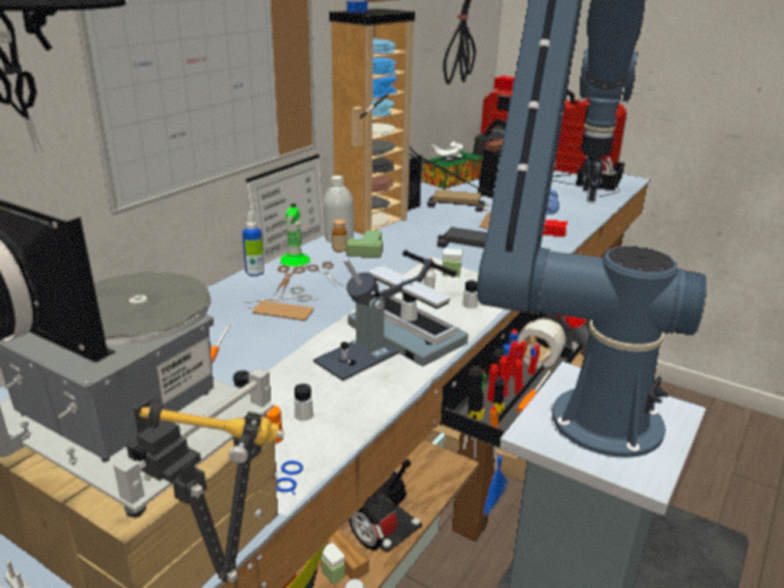

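View pics/top0.png

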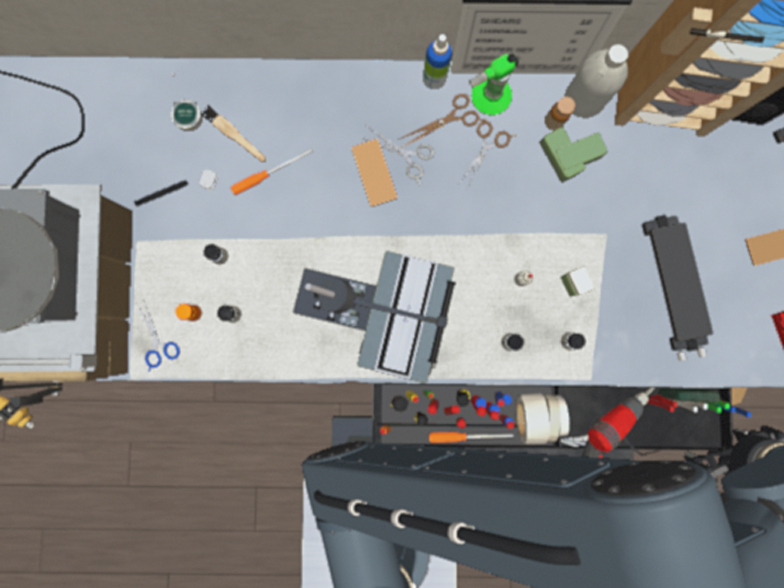

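The pictures show the following (1.4x display pixels).
- **Pots:** the top view has black caps at (214,253), (228,313), (512,341) and (573,341). The orange look-alike is at (187,312).
- **Bystanders:** the dropper is at (524,277) and the compound bar at (576,281).
- **Shaker:** its tray is near (408,318), with the hinge to the left (world +y) and the cross grip at (442,322), the black bar on the right. In the scene view pot_1 is at (408,305), under the pad.

Next, a close crop of both views.

```bash
cat > h.py <<'E'
import numpy as np, cv2
def load(f): return dict(np.load(f))
def ray(d,p):
    c=-d["R"].T@d["t"]; v=d["R"].T@np.linalg.solve(d["intrinsics"],[p[0],p[1],1.]); return c,v/np.linalg.norm(v)
def plane(d,p,z):
    c,v=ray(d,p); return c+v*(z-c[2])/v[2]
def proj(d,X):
    q=(d["R"]@np.asarray(X,float).T).T+d["t"]; q=q@d["intrinsics"].T; return q[...,:2]/q[...,2:]
def crop(d,x0,y0,w,h,f): return cv2.resize(d["img"][y0:y0+h,x0:x0+w,::-1],None,fx=f,fy=f,interpolation=cv2.INTER_CUBIC)
E
python3 - <<'E'
from h import *
t=load("pics/top0.npz");s=load("pics/scene0.npz")
a=crop(t,205,170,130,110,4);b=crop(s,220,170,130,105,4)[:420]
h=max(a.shape[0],b.shape[0])
im=np.vstack([a[:, :],]);
c=crop(t,205,170,130,110,3);e=crop(s,215,170,130,110,3)
cv2.imwrite("pics/crop1.png",np.hstack([c,e]))
# black caps in top
g=t["img"].max(2);m=(g<60).astype(np.uint8)
n,l,st,ce=cv2.connectedComponentsWithStats(m)
for i in range(1,n):
    if st[i,4]>40 and 165<ce[i][1]<270 and ce[i][0]>95 and ce[i][0]<430: print(st[i],ce[i].round(1),plane(t,ce[i],.066).round(3))
E
```

```text
[147 175  10  10  72] [151.3 179.6] [0.615 0.347 0.066]
[281 185  10  35  53] [285.6 201.7] [ 0.555 -0.039  0.066]
[315 201   9  25  65] [318.9 212.6] [ 0.525 -0.134  0.066]
[271 224  10  39  62] [275.2 243.9] [ 0.435 -0.01   0.066]
[307 233   9  26  82] [311.1 246. ] [ 0.43  -0.112  0.066]
[406 239  11   9  79] [411.2 243.1] [ 0.441 -0.395  0.066]
[363 240  10   9  76] [367.6 243.9] [ 0.437 -0.272  0.066]
```

View pics/crop1.png

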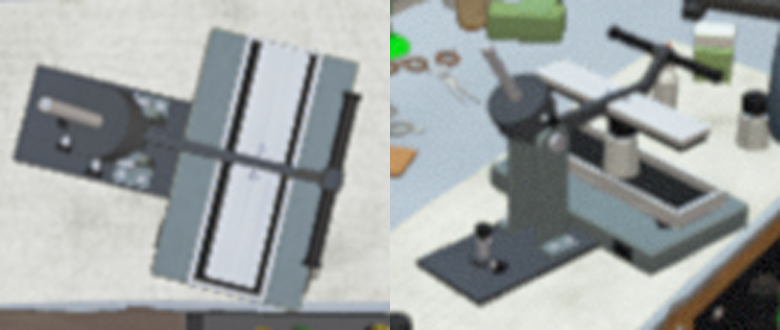

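```bash
cat >> h.py <<'E'
def S(p): # shaker pose [x,y,yaw] -> R,t
    c,s=np.cos(p[2]),np.sin(p[2]); return np.array([[c,-s,0],[s,c,0],[0,0,1.]]),np.array([p[0],p[1],0])
def inplane(d,px,R,t,y=0.): # ray with shaker plane y=const, shaker coords
    c,v=ray(d,px); c=R.T@(c-t); v=R.T@v; return c+v*(y-c[1])/v[1]
E
python3 - <<'E'
from h import *
from scipy.optimize import least_squares
t=load("pics/top0.npz");s=load("pics/scene0.npz")
T=lambda a:np.array(a)/3.+[205,170]-.33
C=lambda a:(np.array(a)-[390,0])/3.+[215,170]-.33
# crop px, shaker pts (x toward image left; +y = image down in top)
pts=[((213,28),(.075,-.125,.036)),((358,62),(-.075,-.125,.036)),((300,308),(-.075,.125,.036)),((152,277),(.075,.125,.036)),
((352,95),(-.065,-.075,.167)),((313,268),(-.065,.075,.167)),((331,178),(-.065,0,.170))]
px=np.array([T(p) for p,_ in pts]);X=np.array([x for _,x in pts])
f=lambda p:(proj(t,X@S(p)[0].T+S(p)[1])-px).ravel()
r=least_squares(f,[.5,-.06,1.4]);p=r.x
print("shaker",p.round(4));print(f(p).reshape(-1,2).round(1))
R,tt=S(p); np.save("shk.npy",p)
G=R@[-.065,0,.167]+tt; print("grip",G, "halves",R@[-.065,.042,.167]+tt,R@[-.065,-.042,.167]+tt,"tray",R@[0,0,.054]+tt)
# scene checks
for n,q in (("tailtip",(488,50)),("tailbase",(508,92)),("rodtop",(482,226)),("rodbase",(484,262)),("hub",(663,53)),("hinge(y=-.04?)",(557,137))):
    print(n,inplane(s,C(q),R,tt).round(3))
print("hub scene pred",((proj(s,G)-[215,170])*3+[390,0]).round(0))
print("tailtip top view", [inplane(t,T(q),R,tt,1e-9).round(3) for q in((42,103),)])
b=(proj(s,R@[0,0,.054]+tt)-[215,170])*3+[390,0];print("tray c pred",b)
# pot1: bottom of pot, cap top in scene crop
for n,q,z in(("pot1 cap base",(621,132),.054+.044),("bottom",(621,172),.054)): print(n,(R.T@(plane(s,C(q),z)-tt)).round(3))
E
```

```text
shaker [ 0.4877 -0.052   1.3464]
[[-1.  -0.6]
 [ 0.5 -0.2]
 [ 0.5  1.6]
 [-0.7 -0.2]
 [-0.   0.2]
 [ 0.  -1.2]
 [ 0.6  0.5]]
grip [ 0.47326016 -0.11537281  0.167     ] halves [ 0.43231288 -0.10602827  0.167     ] [ 0.51420744 -0.12471735  0.167     ] tray [ 0.48772195 -0.05200203  0.054     ]
tailtip [0.176 0.    0.243]
tailbase [0.151 0.    0.191]
rodtop [ 0.186 -0.     0.055]
rodbase [ 0.183 -0.     0.012]
hub [-0.069  0.     0.166]
hinge(y=-.04?) [0.085 0.    0.119]
hub scene pred [659.  52.]
tailtip top view [array([0.178, 0.   , 0.279])]
tray c pred [612.96879691 165.65057883]
pot1 cap base [-0.001  0.007  0.098]
bottom [0.003 0.013 0.054]
```

```bash
cat >> h.py <<'E'
from scipy.spatial.transform import Rotation as Ro
def go(pos,yaw,roll=np.pi,pitch=0.):
    from cell import arm
    o=arm.get_obs(); A=Ro.from_euler('xyz',o["eef_rot"]); B=Ro.from_euler('xyz',[roll,pitch,yaw])
    print("t",round(o["time"],2),"tcp",o["tcp_pos"].round(4),o["eef_rot"].round(3),"F",o["force"].round(2),"op",round(o["opening"],3))
    print("trans",A.inv().apply(np.array(pos)-o["tcp_pos"]).round(4).tolist(),"twist",(A.inv()*B).as_rotvec().round(3).tolist())
def G(th,y=-.042):
    p=np.load("shk.npy");R,t=S(p);ph=th+.176;r=.1828
    return R@[.115-r*np.cos(ph),y,.135+r*np.sin(ph)-.019]+t
E
python3 -c "
from h import *
print(G(0)); go(G(0)+[0,0,.1],-.2244)"
```

```text
[ 0.51421276 -0.12469405  0.14800696]
t 0.1 tcp [ 0.2643 -0.5657  0.2304] [-3.14  -0.     0.437] F [ 0.02 -0.15 -0.56] op 0.999
trans [0.413, -0.2939, -0.0169] twist [-0.002, 0.0, 0.661]
```

Call:
{"fn": "arm_command", "kwargs": {
  "fingers": [0.55,0.55,0.55,0.55,0.55,0.55,0.55,0.55,0.55,0.55],
  "translation": [
    [0.035,-0.025,-0.017],
    [0.07,-0.05,-0.017],
    [0.11,-0.08,-0.017],
    [0.15,-0.107,-0.017],
    [0.19,-0.135,-0.017],
    [0.23,-0.164,-0.017],
    [0.27,-0.192,-0.017],
    [0.31,-0.22,-0.017],
    [0.35,-0.249,-0.017],
    [0.385,-0.274,-0.017]
  ],
  "twist": [
    [0,0,0.07],
    [0,0,0.14],
    [0,0,0.21],
    [0,0,0.28],
    [0,0,0.35],
    [0,0,0.42],
    [0,0,0.49],
    [0,0,0.56],
    [0,0,0.62],
    [0,0,0.661]
  ],
  "newtons": 20
}}

```text
time: 1.1
tcp_pos: [0.4978, -0.1527, 0.2481]
eef_rot: [-3.141, 0.001, -0.226]
force: [1.0, 0.3, 0.3]
opening: 0.549
```

```bash
python3 -c "
from h import *
go(G(0)+[0,0,.06],-.2244)"
```

```text
t 1.1 tcp [ 0.4978 -0.1527  0.2481] [-3.141e+00  1.000e-03 -2.260e-01] F [1.01 0.35 0.3 ] op 0.549
trans [0.0097, -0.0309, 0.0401] twist [-0.0, 0.001, -0.001]
```

Call:
{"fn": "arm_command", "kwargs": {
  "fingers": [0.55,0.55,0.55,0.55],
  "translation": [
    [0.005,-0.016,0.02],
    [0.01,-0.031,0.04],
    [0.01,-0.031,0.06],
    [0.01,-0.031,0.06]
  ],
  "twist": [
    [0,0,0],
    [0,0,0],
    [0,0,0],
    [0,0,0]
  ]
}}

```text
time: 1.5
tcp_pos: [0.5121, -0.1255, 0.1857]
eef_rot: [-3.14, 0.007, -0.223]
force: [-0.1, -0.3, 0.1]
opening: 0.55
```

```bash
python3 -c "
from h import *
from cell import arm
go(G(0),-.2244)
s=arm.get_image('scene');t=arm.get_image('top')
cv2.imwrite('pics/a1.png',np.hstack([crop(t,235,150,130,130,3),crop(s,235,120,130,130,3)]))"
```

```text
t 1.5 tcp [ 0.5121 -0.1255  0.1857] [-3.14   0.007 -0.223] F [-0.06 -0.32  0.09] op 0.55
trans [0.0022, -0.0012, 0.0376] twist [-0.001, 0.007, 0.002]
```

View pics/a1.png

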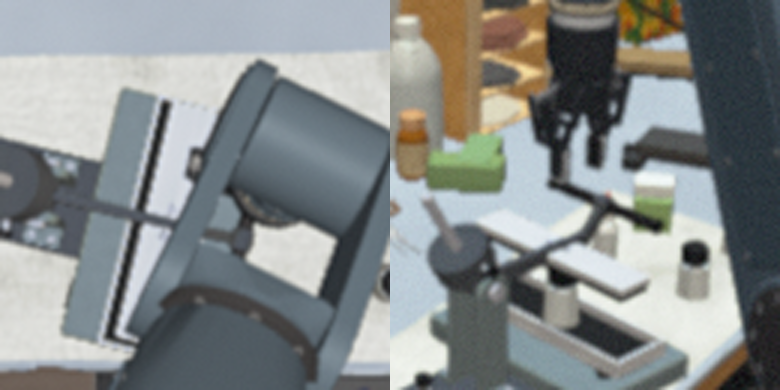

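The scene crop shows the fingers at (560–600,165), straddling the far half of the handle: free end at (553,183), hub at (605,205). I'll descend and close.

Call:
{"fn": "arm_command", "kwargs": {
  "fingers": [0.55,0.55,0.55,0.3,0.1,0.1,0.1,0.1],
  "translation": [
    [0.002,-0.001,0.015],
    [0.002,-0.001,0.03],
    [0.002,-0.001,0.037],
    [0.002,-0.001,0.037],
    [0.002,-0.001,0.037],
    [0.002,-0.001,0.037],
    [0.002,-0.001,0.037],
    [0.002,-0.001,0.037]
  ],
  "twist": [
    [0,0,0],
    [0,0,0],
    [0,0,0],
    [0,0,0],
    [0,0,0],
    [0,0,0],
    [0,0,0],
    [0,0,0]
  ],
  "newtons": 20
}}

```text
time: 2.4
tcp_pos: [0.5171, -0.1247, 0.1523]
eef_rot: [-3.138, -0.002, -0.226]
force: [2.9, 6.9, -0.0]
opening: 0.152
```

```bash
python3 -c "
from h import *
for th in (0,.1,.2,.3,.4,.5):go(G(th),-.2244)"
```

```text
t 2.4 tcp [ 0.5171 -0.1247  0.1523] [-3.138e+00 -2.000e-03 -2.260e-01] F [ 2.88  6.91 -0.03] op 0.152
trans [-0.0028, 0.0006, 0.0043] twist [-0.004, -0.002, -0.002]
t 2.4 tcp [ 0.5171 -0.1247  0.1523] [-3.138e+00 -2.000e-03 -2.260e-01] F [ 2.88  6.91 -0.03] op 0.152
trans [-0.0028, -0.0035, -0.0135] twist [-0.004, -0.002, -0.002]
t 2.4 tcp [ 0.5171 -0.1247  0.1523] [-3.138e+00 -2.000e-03 -2.260e-01] F [ 2.88  6.91 -0.03] op 0.152
trans [-0.0028, -0.0095, -0.0308] twist [-0.004, -0.002, -0.002]
t 2.4 tcp [ 0.5171 -0.1247  0.1523] [-3.138e+00 -2.000e-03 -2.260e-01] F [ 2.88  6.91 -0.03] op 0.152
trans [-0.0027, -0.0171, -0.0474] twist [-0.004, -0.002, -0.002]
t 2.4 tcp [ 0.5171 -0.1247  0.1523] [-3.138e+00 -2.000e-03 -2.260e-01] F [ 2.88  6.91 -0.03] op 0.152
trans [-0.0027, -0.0263, -0.0632] twist [-0.004, -0.002, -0.002]
t 2.4 tcp [ 0.5171 -0.1247  0.1523] [-3.138e+00 -2.000e-03 -2.260e-01] F [ 2.88  6.91 -0.03] op 0.152
trans [-0.0027, -0.0371, -0.078] twist [-0.004, -0.002, -0.002]
```

Call:
{"fn": "arm_command", "kwargs": {
  "fingers": [0.1,0.1,0.1,0.1],
  "translation": [
    [0,-0.0015,0],
    [0,-0.0033,-0.0089],
    [0,-0.0056,-0.0178],
    [0,-0.0056,-0.0178]
  ],
  "twist": [
    [0,0,0],
    [0,0,0],
    [0,0,0],
    [0,0,0]
  ]
}}

```text
time: 2.8
tcp_pos: [0.5179, -0.1207, 0.1705]
eef_rot: [-3.141, -0.002, -0.224]
force: [2.5, 3.8, -3.0]
opening: 0.152
```

```bash
python3 -c "
from h import *
go(G(.1),-.2244)
from cell import arm
for i in range(3):
  arm.get_image('top');o=arm.get_obs();print(o['tcp_pos'].round(4),o['force'].round(2))
a=G(.1);R=S(np.load('shk.npy'))[0]
for th in np.arange(.1,.85,.05): print(round(th,2),[round(float((R.T@(G(th)-a))[i])*-1,4) for i in (0,2)])
"
```

```text
t 2.8 tcp [ 0.5179 -0.1207  0.1705] [-3.141e+00 -2.000e-03 -2.240e-01] F [ 2.48  3.78 -3.02] op 0.152
trans [-0.0028, 0.0007, 0.0047] twist [-0.0, -0.002, 0.0]
[ 0.5179 -0.1208  0.17  ] [ 3.96  3.52 -3.25]
[ 0.5179 -0.1209  0.1696] [ 3.42  3.22 -4.11]
[ 0.5179 -0.121   0.1693] [ 4.03  3.35 -4.49]
0.1 [-0.0, -0.0]
0.15 [-0.0027, -0.0087]
0.2 [-0.0059, -0.0173]
0.25 [-0.0094, -0.0257]
0.3 [-0.0134, -0.0339]
0.35 [-0.0178, -0.042]
0.4 [-0.0226, -0.0498]
0.45 [-0.0277, -0.0573]
0.5 [-0.0333, -0.0646]
0.55 [-0.0392, -0.0715]
0.6 [-0.0454, -0.0782]
0.65 [-0.052, -0.0846]
0.7 [-0.0588, -0.0906]
0.75 [-0.066, -0.0963]
0.8 [-0.0735, -0.1016]
```

Call:
{"fn": "arm_command", "kwargs": {
  "fingers": [0.1,0.1,0.1,0.1,0.1,0.1,0.1,0.1,0.1,0.1],
  "translation": [
    [-0.001,-0.0027,-0.0087],
    [-0.002,-0.0059,-0.0173],
    [-0.002,-0.0094,-0.0257],
    [-0.002,-0.0134,-0.0339],
    [-0.002,-0.0178,-0.042],
    [-0.002,-0.0226,-0.0498],
    [-0.002,-0.0277,-0.0573],
    [-0.002,-0.0333,-0.0646],
    [-0.002,-0.0392,-0.0715],
    [-0.002,-0.0392,-0.0715]
  ],
  "twist": [
    [0,0,0],
    [0,0,0],
    [0,0,0],
    [0,0,0],
    [0,0,0],
    [0,0,0],
    [0,0,0],
    [0,0,0],
    [0,0,0],
    [0,0,0]
  ]
}}

```text
time: 3.95
tcp_pos: [0.5263, -0.0839, 0.2423]
eef_rot: [3.139, -0.006, -0.223]
force: [5.2, -3.2, 0.2]
opening: 0.154
```

```bash
cat >> h.py <<'E'
def tbl(th0,th1,st):
    R=S(np.load('shk.npy'))[0]
    for th in np.arange(th0,th1,st): print(round(th,3),(R.T@(G(th)-G(th0)))[[0,2]].round(4)*-1)
E
python3 -c "
from h import *
go(G(.55),-.2244)
tbl(.55,1.5,.07)
"
```

```text
t 3.95 tcp [ 0.5263 -0.0839  0.2423] [ 3.139 -0.006 -0.223] F [ 5.2  -3.17  0.18] op 0.154
trans [-0.0027, -0.0008, 0.0049] twist [0.003, -0.006, 0.001]
0.55 [-0. -0.]
0.62 [-0.0088 -0.0093]
0.69 [-0.0183 -0.0179]
0.76 [-0.0283 -0.0258]
0.83 [-0.0389 -0.0331]
0.9 [-0.0499 -0.0395]
0.97 [-0.0614 -0.0452]
1.04 [-0.0732 -0.0501]
1.11 [-0.0853 -0.0541]
1.18 [-0.0977 -0.0572]
1.25 [-0.1103 -0.0595]
1.32 [-0.123  -0.0609]
1.39 [-0.1358 -0.0614]
1.46 [-0.1486 -0.0611]
```

Call:
{"fn": "arm_command", "kwargs": {
  "fingers": [0.1,0.1,0.1,0.1,0.1,0.1,0.1,0.1,0.1,0.1],
  "translation": [
    [0.002,-0.0088,-0.0093],
    [0.003,-0.0183,-0.0179],
    [0.003,-0.0283,-0.0258],
    [0.003,-0.0389,-0.0331],
    [0.003,-0.0499,-0.0395],
    [0.003,-0.0614,-0.0452],
    [0.003,-0.0732,-0.0501],
    [0.003,-0.0853,-0.0541],
    [0.003,-0.0977,-0.0572],
    [0.003,-0.0977,-0.0572]
  ],
  "twist": [
    [0,0,0],
    [0,0,0],
    [0,0,0],
    [0,0,0],
    [0,0,0],
    [0,0,0],
    [0,0,0],
    [0,0,0],
    [0,0,0],
    [0,0,0]
  ]
}}

```text
time: 4.95
tcp_pos: [0.5492, 0.0137, 0.2985]
eef_rot: [-3.141, -0.001, -0.223]
force: [-0.4, -0.8, 4.7]
opening: 0.157
```

```bash
python3 -c "
from h import *
from cell import arm
go(G(1.18),-.2244)
tbl(1.18,2.05,.0275)
s=arm.get_image('scene');np.savez('pics/s2.npz',**s)
print(arm.get_obs()['force'].round(2))
cv2.imwrite('pics/a2.png',crop(s,200,100,150,150,4))
"
```

```text
t 4.95 tcp [0.5492 0.0137 0.2985] [-3.141e+00 -1.000e-03 -2.230e-01] F [-0.38 -0.78  4.65] op 0.157
trans [-0.0033, 0.0016, 0.0039] twist [-0.001, -0.001, 0.002]
1.18 [-0. -0.]
1.208 [-0.0049 -0.001 ]
1.235 [-0.0099 -0.0019]
1.263 [-0.0149 -0.0026]
1.29 [-0.0198 -0.0032]
1.318 [-0.0248 -0.0037]
1.345 [-0.0299 -0.004 ]
1.373 [-0.0349 -0.0042]
1.4 [-0.0399 -0.0042]
1.428 [-0.0449 -0.0041]
1.455 [-0.05   -0.0039]
1.483 [-0.055  -0.0035]
1.51 [-0.06  -0.003]
1.538 [-0.065  -0.0023]
1.565 [-0.0699 -0.0016]
1.593 [-0.0749 -0.0006]
1.62 [-0.0798  0.0004]
1.648 [-0.0847  0.0016]
1.675 [-0.0895  0.0029]
1.703 [-0.0943  0.0044]
1.73 [-0.0991  0.006 ]
1.758 [-0.1038  0.0077]
1.785 [-0.1085  0.0095]
1.813 [-0.1131  0.0115]
1.84 [-0.1177  0.0136]
1.868 [-0.1222  0.0158]
1.895 [-0.1266  0.0182]
1.923 [-0.131   0.0207]
1.95 [-0.1353  0.0233]
1.978 [-0.1396  0.026 ]
2.005 [-0.1437  0.0288]
2.033 [-0.1478  0.0317]
[-0.34 -0.07  6.64]
```

View pics/a2.png

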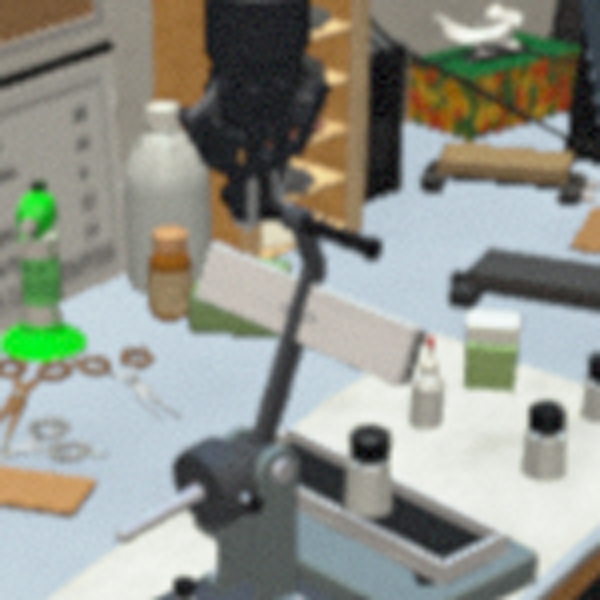

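The arm is held at about 1.18 rad. The tail runs from (200,493) to its tip at (122,537), still above the black-topped stop buffer at (185,580). pot_1 stands in the tray at (370,470).

```bash
python3 -c "
from h import *
s=load('pics/s2.npz');t=load('pics/top0.npz');R,tt=S(np.load('shk.npy'))
P=lambda a:np.array(a)/4.+[200,100]-.4
for y in(0,.015,-.015):
  print(y)
  for n,q in(('tip',(122,537)),('base',(200,493)),('buf',(184,578)),('hub',(294,216))):
    X=inplane(s,P(q),R,tt,y);d=X-[.115,0,.135];print(n,X.round(3),'ang',np.arctan2(d[2],-d[0]).round(3),'r',np.hypot(d[0],d[2]).round(3))
T=lambda a:np.array(a)/3.+[205,170]-.33
for z in(.04,.06,.08):print('rod top view',(R.T@(plane(t,T((65,143)),z)-tt)).round(3),(R.T@(plane(t,T((95,166)),z)-tt)).round(3))
print((R.T@(plane(s,P((370,510)),.054)-tt)).round(3),(R.T@(plane(s,P((370,432)),.12)-tt)).round(3))
"
```

```text
0
tip [ 0.242 -0.     0.115] ang -2.984 r 0.128
base [0.168 0.    0.124] ang -2.932 r 0.054
buf [0.184 0.    0.058] ang -2.304 r 0.104
hub [0.078 0.    0.316] ang 1.368 r 0.185
0.015
tip [0.254 0.015 0.126] ang -3.075 r 0.139
base [0.181 0.015 0.134] ang -3.134 r 0.066
buf [0.197 0.015 0.07 ] ang -2.471 r 0.105
hub [0.092 0.015 0.324] ang 1.451 r 0.19
-0.015
tip [ 0.23  -0.015  0.104] ang -2.877 r 0.119
base [ 0.155 -0.015  0.113] ang -2.639 r 0.046
buf [ 0.172 -0.015  0.046] ang -2.138 r 0.105
hub [ 0.063 -0.015  0.308] ang 1.281 r 0.181
rod top view [0.185 0.019 0.04 ] [0.151 0.034 0.04 ]
rod top view [0.182 0.02  0.06 ] [0.149 0.035 0.06 ]
rod top view [0.18 0.02 0.08] [0.147 0.035 0.08 ]
[0.002 0.015 0.054] [-0.001  0.008  0.12 ]
```

Call:
{"fn": "arm_command", "kwargs": {
  "fingers": [0.1,0.1,0.1,0.1,0.1,0.1,0.1,0.1,0.1,0.1],
  "translation": [
    [0,-0.0049,-0.003],
    [0,-0.0099,-0.0039],
    [0,-0.0198,-0.0052],
    [0,-0.0299,-0.006],
    [0,-0.0399,-0.0062],
    [0,-0.05,-0.0059],
    [0,-0.06,-0.005],
    [0,-0.065,-0.0043],
    [0,-0.0699,-0.0036],
    [0,-0.0699,-0.0036]
  ],
  "twist": [
    [0,0,0],
    [0,0,0],
    [0,0,0],
    [0,0,0],
    [0,0,0],
    [0,0,0],
    [0,0,0],
    [0,0,0],
    [0,0,0],
    [0,0,0]
  ]
}}

```text
time: 6.0
tcp_pos: [0.5647, 0.081, 0.3015]
eef_rot: [-3.141, -0.001, -0.224]
force: [3.4, 0.7, -0.3]
opening: 0.149
```

```bash
python3 -c "
from h import *
from cell import arm
go(G(1.565),-.2244)
s=arm.get_image('scene');np.savez('pics/s3.npz',**s)
print(arm.get_obs()['force'].round(2))
cv2.imwrite('pics/a3.png',crop(s,200,180,90,80,8))
tbl(1.565,1.85,.015)
"
```

```text
t 6.0 tcp [0.5647 0.081  0.3015] [-3.141e+00 -1.000e-03 -2.240e-01] F [ 3.43  0.67 -0.29] op 0.149
trans [-0.0035, 0.0008, 0.0054] twist [-0.001, -0.001, 0.001]
[4.56 0.53 0.26]
1.565 [-0. -0.]
1.58 [-0.0027  0.0005]
1.595 [-0.0054  0.001 ]
1.61 [-0.0081  0.0016]
1.625 [-0.0107  0.0022]
1.64 [-0.0134  0.0028]
1.655 [-0.0161  0.0035]
1.67 [-0.0187  0.0042]
1.685 [-0.0213  0.005 ]
1.7 [-0.024   0.0058]
1.715 [-0.0266  0.0067]
1.73 [-0.0292  0.0075]
1.745 [-0.0318  0.0085]
1.76 [-0.0343  0.0094]
1.775 [-0.0369  0.0104]
1.79 [-0.0394  0.0114]
1.805 [-0.0419  0.0125]
1.82 [-0.0444  0.0136]
1.835 [-0.0469  0.0148]
1.85 [-0.0494  0.016 ]
```

View pics/a3.png

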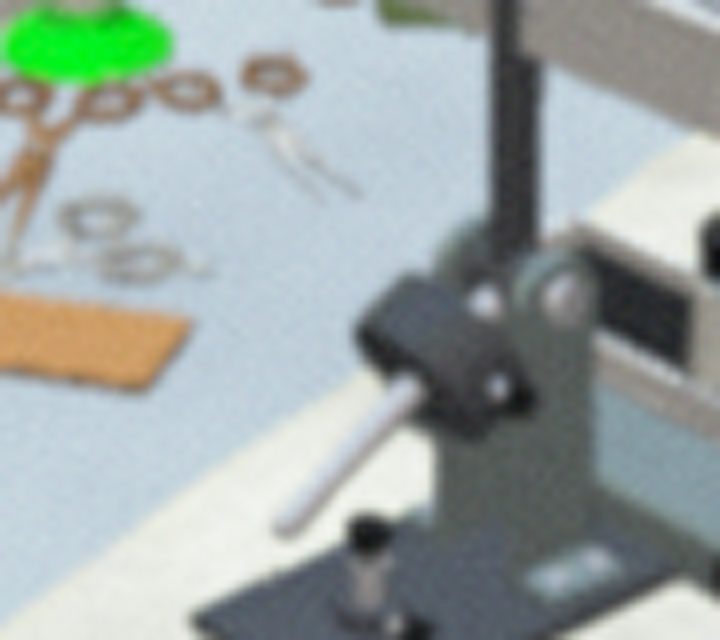

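```bash
python3 -c "
from h import *
s=load('pics/s3.npz');R,tt=S(np.load('shk.npy'))
P=lambda a:np.array(a)/8.+[200,180]-.45
for y in (0,.01):
 for n,q in(('tip',(285,528)),('base',(415,385)),('tipbot',(292,536)),('mid',(350,457)),('buf',(368,518)),('bufside',(352,524)),('hingebolt',(480,300))):
    X=inplane(s,P(q),R,tt,y);d=X-[.115,0,.135];print(n,X.round(3),'ang',(np.arctan2(d[2],-d[0])%6.283).round(3),'r',np.hypot(d[0],d[2]).round(3))
"
```

```text
tip [0.224 0.    0.069] ang 3.685 r 0.128
base [0.161 0.    0.105] ang 3.718 r 0.055
tipbot [0.221 0.    0.064] ang 3.729 r 0.127
mid [0.193 0.    0.087] ang 3.697 r 0.092
buf [0.185 0.    0.057] ang 3.981 r 0.104
bufside [0.192 0.    0.058] ang 3.925 r 0.109
hingebolt [ 0.129 -0.     0.129] ang 3.543 r 0.015
tip [0.232 0.01  0.077] ang 3.602 r 0.131
base [0.17  0.01  0.112] ang 3.532 r 0.059
tipbot [0.229 0.01  0.072] ang 3.645 r 0.13
mid [0.201 0.01  0.094] ang 3.582 r 0.096
buf [0.193 0.01  0.065] ang 3.87 r 0.105
bufside [0.201 0.01  0.066] ang 3.82 r 0.11
hingebolt [0.138 0.01  0.136] ang 3.091 r 0.023
```

Call:
{"fn": "arm_command", "kwargs": {
  "fingers": [0.1,0.1,0.1,0.1,0.1,0.1,0.1,0.1],
  "translation": [
    [0.001,-0.0027,0.0005],
    [0.002,-0.0054,0.001],
    [0.002,-0.0081,0.0016],
    [0.002,-0.0107,0.0022],
    [0.002,-0.0134,0.0028],
    [0.002,-0.0161,0.0035],
    [0.002,-0.0187,0.0042],
    [0.002,-0.0187,0.0042]
  ],
  "twist": [
    [0,0,0],
    [0,0,0],
    [0,0,0],
    [0,0,0],
    [0,0,0],
    [0,0,0],
    [0,0,0],
    [0,0,0]
  ]
}}

```text
time: 6.85
tcp_pos: [0.5691, 0.099, 0.2966]
eef_rot: [-3.141, 0.004, -0.224]
force: [-3.3, 3.3, 3.6]
opening: 0.151
```

Call:
{"fn": "arm_command", "kwargs": {
  "fingers": [0.1,0.1,0.1],
  "translation": [
    [0,-0.0026,0.0008],
    [0,-0.004,0.0013],
    [0,-0.004,0.0013]
  ],
  "twist": [
    [0,0,0],
    [0,0,0],
    [0,0,0]
  ]
}}

```text
time: 7.15
tcp_pos: [0.57, 0.1028, 0.2953]
eef_rot: [-3.141, 0.004, -0.224]
force: [-4.4, 3.6, 2.9]
opening: 0.154
```

Call:
{"fn": "arm_command", "kwargs": {
  "fingers": [0.1,0.1,0.1],
  "translation": [
    [-0.001,-0.0013,0.0003],
    [-0.001,-0.0025,0.0006],
    [-0.001,-0.0025,0.0006]
  ],
  "twist": [
    [0,0,0],
    [0,0,0],
    [0,0,0]
  ]
}}

```text
time: 7.45
tcp_pos: [0.5705, 0.1048, 0.2946]
eef_rot: [3.141, 0.002, -0.224]
force: [-2.6, 2.3, 0.6]
opening: 0.152
```

Call:
{"fn": "arm_command", "kwargs": {
  "fingers": [0.1,0.1,0.1],
  "translation": [
    [0,-0.001,0.0003],
    [0,-0.002,0.0007],
    [0,-0.002,0.0007]
  ],
  "twist": [
    [0,0,0],
    [0,0,0],
    [0,0,0]
  ]
}}

```text
time: 7.75
tcp_pos: [0.5709, 0.1065, 0.294]
eef_rot: [3.141, 0.002, -0.224]
force: [-2.9, 1.8, -1.2]
opening: 0.154
```

Call:
{"fn": "arm_command", "kwargs": {
  "fingers": [0.1,0.1,0.1],
  "translation": [
    [0,-0.001,0.0003],
    [0,-0.002,0.0007],
    [0,-0.002,0.0007]
  ],
  "twist": [
    [0,0,0],
    [0,0,0],
    [0,0,0]
  ]
}}

```text
time: 8.05
tcp_pos: [0.5714, 0.1085, 0.2934]
eef_rot: [3.141, 0.001, -0.224]
force: [-3.1, 1.6, -2.2]
opening: 0.152
```

Call:
{"fn": "arm_command", "kwargs": {
  "fingers": [0.1,0.1,0.1],
  "translation": [
    [0,-0.001,0.0008],
    [0,-0.002,0.0014],
    [0,-0.002,0.0014]
  ],
  "twist": [
    [0,0,0],
    [0,0,0],
    [0,0,0]
  ]
}}

```text
time: 8.35
tcp_pos: [0.572, 0.1108, 0.2925]
eef_rot: [-3.141, 0.001, -0.224]
force: [-4.4, 1.5, -0.2]
opening: 0.152
```

Call:
{"fn": "arm_command", "kwargs": {
  "fingers": [0.1,0.1,0.1],
  "translation": [
    [0,-0.001,0.0004],
    [0,-0.0015,0.0006],
    [0,-0.0015,0.0006]
  ],
  "twist": [
    [0,0,0],
    [0,0,0],
    [0,0,0]
  ]
}}

```text
time: 8.65
tcp_pos: [0.5723, 0.1122, 0.2919]
eef_rot: [-3.141, 0.001, -0.224]
force: [-5.1, 2.2, -0.5]
opening: 0.158
```

Call:
{"fn": "arm_command", "kwargs": {
  "fingers": [0.1,0.1,0.1],
  "translation": [
    [0,-0.001,0.0004],
    [0,-0.0015,0.0006],
    [0,-0.0015,0.0006]
  ],
  "twist": [
    [0,0,0],
    [0,0,0],
    [0,0,0]
  ]
}}

```text
time: 8.95
tcp_pos: [0.5727, 0.1136, 0.2914]
eef_rot: [-3.142, 0.0, -0.224]
force: [-4.4, 2.3, 0.2]
opening: 0.153
```

Call:
{"fn": "arm_command", "kwargs": {
  "fingers": [0.1,0.1,0.1],
  "translation": [
    [-0.001,-0.001,0.0004],
    [-0.001,-0.0015,0.0006],
    [-0.001,-0.0015,0.0006]
  ],
  "twist": [
    [0,0,0],
    [0,0,0],
    [0,0,0]
  ]
}}

```text
time: 9.25
tcp_pos: [0.573, 0.115, 0.2909]
eef_rot: [-3.141, -0.002, -0.224]
force: [-1.2, 0.8, -0.8]
opening: 0.155
```

Call:
{"fn": "arm_command", "kwargs": {
  "fingers": [0.1,0.1,0.1],
  "translation": [
    [0,-0.001,0.0004],
    [0,-0.0015,0.0006],
    [0,-0.0015,0.0006]
  ],
  "twist": [
    [0,0,0],
    [0,0,0],
    [0,0,0]
  ]
}}

```text
time: 9.55
tcp_pos: [0.5733, 0.116, 0.2905]
eef_rot: [3.141, -0.002, -0.224]
force: [-0.9, -0.8, 0.6]
opening: 0.153
```

```bash
python3 -c "
from h import *
from cell import arm
s=arm.get_image('scene');np.savez('pics/s4.npz',**s)
cv2.imwrite('pics/a4.png',crop(s,200,180,80,80,7))
go(G(1.77),-.2244)
"
```

```text
t 9.6 tcp [0.5733 0.1161 0.2905] [ 3.141e+00 -2.000e-03 -2.240e-01] F [ 0.02 -0.66  0.69] op 0.151
trans [-0.004, 0.0009, 0.0044] twist [0.001, -0.002, 0.0]
```

View pics/a4.png

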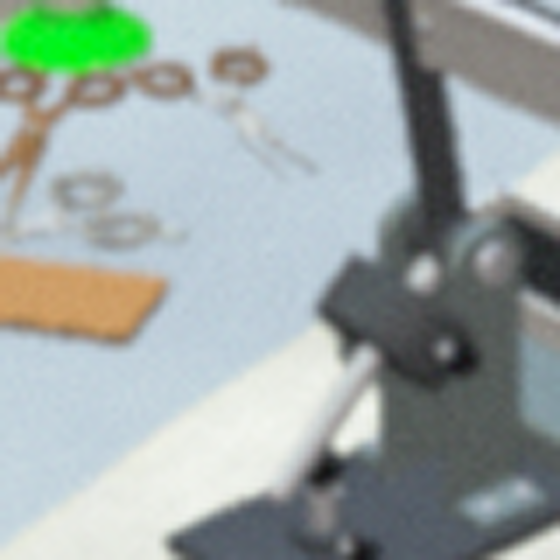

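The tail now lies against the buffer at about (318,465), and the force along the swing has flipped from about +2 to -0.7 N. One more tiny step will confirm contact.

Call:
{"fn": "arm_command", "kwargs": {
  "fingers": [0.1,0.1,0.1],
  "translation": [
    [0,-0.0005,0.0002],
    [0,-0.0008,0.0003],
    [0,-0.0008,0.0003]
  ],
  "twist": [
    [0,0,0],
    [0,0,0],
    [0,0,0]
  ]
}}

```text
time: 9.9
tcp_pos: [0.5734, 0.1168, 0.2903]
eef_rot: [3.141, -0.002, -0.224]
force: [-0.9, -2.6, 1.4]
opening: 0.152
```

Contact is clear at -2.6 N. I'll back off 0.6 mm, release slowly and rise clear.

Call:
{"fn": "arm_command", "kwargs": {
  "fingers": [0.1,0.1,0.18,0.25,0.4,0.5,0.5],
  "translation": [
    [0,0.0006,-0.0002],
    [0,0.0006,-0.0002],
    [0,0.0006,-0.0002],
    [0,0.0006,-0.0002],
    [0,0.0006,-0.0002],
    [0,0.0006,-0.0002],
    [0,0.0006,-0.0002]
  ],
  "twist": [
    [0,0,0],
    [0,0,0],
    [0,0,0],
    [0,0,0],
    [0,0,0],
    [0,0,0],
    [0,0,0]
  ]
}}

```text
time: 10.6
tcp_pos: [0.5726, 0.1169, 0.2899]
eef_rot: [-3.141, 0.0, -0.224]
force: [0.6, -0.1, -0.1]
opening: 0.496
```

Call:
{"fn": "arm_command", "kwargs": {
  "fingers": [0.5,0.5,0.5,0.5,0.5,0.5],
  "translation": [
    [0,0,-0.01],
    [0,0,-0.025],
    [0,0,-0.045],
    [0,0,-0.07],
    [0,0,-0.09],
    [0,0,-0.09]
  ],
  "twist": [
    [0,0,0],
    [0,0,0],
    [0,0,0],
    [0,0,0],
    [0,0,0],
    [0,0,0]
  ]
}}

```text
time: 11.2
tcp_pos: [0.5745, 0.1168, 0.3842]
eef_rot: [-3.14, -0.008, -0.224]
force: [0.6, -0.5, 1.0]
opening: 0.499
```

```bash
python3 -c "
from h import *
from cell import arm
s=arm.get_image('scene');t=arm.get_image('top');np.savez('pics/s5.npz',**s);np.savez('pics/t5.npz',**t)
cv2.imwrite('pics/a5.png',np.hstack([crop(t,205,150,130,130,3),crop(s,200,110,130,130,3)]))
R,tt=S(np.load('shk.npy'))
for d,n in((t,'top'),(s,'scene')):
  g=d['img'].max(2);m=(g<70).astype(np.uint8);k,l,st,ce=cv2.connectedComponentsWithStats(m)
  for i in range(1,k):
    if 40<st[i,4]<400: 
      X=plane(d,ce[i],.055 if n=='scene' else .066)
      if .35<X[0]<.7 and -.5<X[1]<.4: print(n,st[i],ce[i].round(1),X.round(3))
go(G(1.77)+[0,0,.1],-.2244)
"
```

```text
top [190 171  16   7  51] [199.4 174.6] [0.631 0.209 0.066]
top [140 237   7  25  90] [143.  251.4] [0.41  0.363 0.066]
top [406 239  11   9  82] [411.1 243.1] [ 0.44  -0.395  0.066]
top [363 240  10   9  77] [367.5 243.9] [ 0.437 -0.272  0.066]
top [194 254  16   8  71] [202.7 257.6] [0.394 0.194 0.066]
scene [333 201   8   7  46] [336.2 204.2] [ 0.433 -0.275  0.055]
scene [288 207   9   8  54] [292.  211.1] [ 0.532 -0.14   0.055]
scene [274 212  12  13  94] [279.7 218.2] [ 0.538 -0.073  0.055]
scene [255 225  14  11  77] [262.  230.7] [0.538 0.029 0.055]
scene [295 224  24  15 154] [306.  231.5] [ 0.423 -0.046  0.055]
scene [167 266  10  10  81] [171.8 270.3] [0.614 0.349 0.055]
scene [211 275  11  11  99] [215.7 280.2] [0.487 0.317 0.055]
t 11.3 tcp [0.5726 0.1167 0.3803] [-3.141e+00 -1.000e-03 -2.240e-01] F [-0.33 -0.48 -0.92] op 0.499
trans [-0.0032, 0.0014, -0.0058] twist [-0.0, -0.001, 0.0]
```

View pics/a5.png

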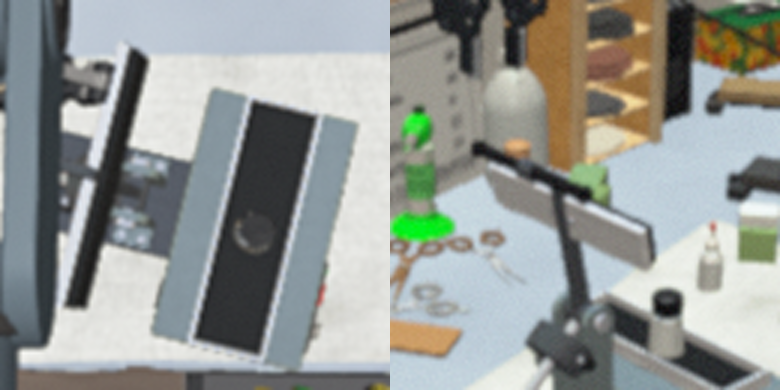

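Call:
{"fn": "arm_command", "kwargs": {
  "fingers": [0.5,0.5,0.6,0.7,0.8,0.8,0.8,0.8,0.8,0.8],
  "translation": [
    [-0.004,0.04,0],
    [-0.009,0.085,0],
    [-0.014,0.13,0],
    [-0.02,0.175,0.02],
    [-0.025,0.22,0.05],
    [-0.03,0.265,0.09],
    [-0.035,0.31,0.13],
    [-0.04,0.355,0.16],
    [-0.046,0.395,0.19],
    [-0.046,0.41,0.22]
  ],
  "twist": [
    [0,0,-0.14],
    [0,0,-0.28],
    [0,0,-0.42],
    [0,0,-0.56],
    [0,0,-0.7],
    [0,0,-0.84],
    [0,0,-0.98],
    [0,0,-1.12],
    [0,0,-1.26],
    [0,0,-1.4]
  ]
}}

```text
time: 12.3
tcp_pos: [0.4392, -0.2632, 0.1723]
eef_rot: [3.141, 0.0, 1.181]
force: [1.1, 0.3, 0.7]
opening: 0.801
```

```bash
python3 -c "
from h import *
R,tt=S(np.load('shk.npy'));t=load('pics/t5.npz');s=load('pics/s5.npz')
a=plane(t,(205+253/3-.33,150+232/3-.33),.12);b=plane(s,(200+(667-390)/3-.33,110+297/3-.33),.12)
print('pot1 shaker',(R.T@(a-tt)).round(4),(R.T@(b-tt)).round(4))
go([.437,-.272,.10],1.3464)
"
```

```text
pot1 shaker [0.0028 0.0077 0.12  ] [0.0046 0.0134 0.12  ]
t 12.3 tcp [ 0.4392 -0.2632  0.1723] [3.141 0.    1.181] F [1.06 0.29 0.7 ] op 0.801
trans [-0.009, 0.0013, 0.0723] twist [0.0, 0.0, -0.166]
```

Call:
{"fn": "arm_command", "kwargs": {
  "fingers": [0.8,0.8,0.8,0.8,0.8,0.8,0.8,0.8],
  "translation": [
    [-0.005,0.001,0.02],
    [-0.009,0.001,0.045],
    [-0.009,0.001,0.07],
    [-0.009,0.001,0.095],
    [-0.009,0.001,0.12],
    [-0.009,0.001,0.14],
    [-0.009,0.001,0.155],
    [-0.009,0.001,0.155]
  ],
  "twist": [
    [0,0,-0.09],
    [0,0,-0.166],
    [0,0,-0.166],
    [0,0,-0.166],
    [0,0,-0.166],
    [0,0,-0.166],
    [0,0,-0.166],
    [0,0,-0.166]
  ]
}}

```text
time: 13.1
tcp_pos: [0.4357, -0.2683, 0.0161]
eef_rot: [-3.136, -0.004, 1.342]
force: [-1.2, -0.1, 0.2]
opening: 0.803
```

```bash
python3 -c "
from h import *
go([.437,-.272,.016],1.3464)"
```

```text
t 13.1 tcp [ 0.4357 -0.2683  0.0161] [-3.136 -0.004  1.342] F [-1.23 -0.14  0.15] op 0.803
trans [-0.0033, 0.0021, 0.0] twist [-0.006, -0.004, -0.005]
```

Call:
{"fn": "arm_command", "kwargs": {
  "fingers": [0.8,0.6,0.4,0.4,0.3,0.3,0.3,0.3],
  "translation": [
    [-0.003,0.002,0],
    [-0.003,0.002,0],
    [-0.003,0.002,0],
    [-0.003,0.002,0],
    [-0.003,0.002,0],
    [-0.003,0.002,0],
    [-0.003,0.002,0],
    [-0.003,0.002,0]
  ],
  "twist": [
    [0,0,0],
    [0,0,0],
    [0,0,0],
    [0,0,0],
    [0,0,0],
    [0,0,0],
    [0,0,0],
    [0,0,0]
  ],
  "newtons": 25
}}

```text
time: 13.9
tcp_pos: [0.4394, -0.2741, 0.0197]
eef_rot: [3.14, 0.001, 1.342]
force: [-0.5, -0.2, 6.2]
opening: 0.447
```

```bash
python3 -c "
from h import *
R,tt=S(np.load('shk.npy'))
print(R@[.001,.084,.07]+tt,R@[.001,-.068,.07]+tt)
go(R@[.001,-.068,.16]+tt,1.3464)"
```

```text
[ 0.40604988 -0.03233801  0.07      ] [ 0.55424003 -0.06615635  0.07      ]
t 13.9 tcp [ 0.4394 -0.2741  0.0197] [3.140e+00 1.000e-03 1.342e+00] F [-0.49 -0.16  6.15] op 0.447
trans [0.2284, 0.0649, -0.1404] twist [0.001, 0.001, -0.004]
```

Call:
{"fn": "arm_command", "kwargs": {
  "fingers": [0.3,0.3,0.3,0.3,0.3,0.3,0.3,0.3,0.3,0.3],
  "translation": [
    [0,0,-0.015],
    [0,0,-0.04],
    [0,0,-0.08],
    [0.01,0.003,-0.12],
    [0.04,0.012,-0.14],
    [0.08,0.023,-0.14],
    [0.12,0.034,-0.14],
    [0.16,0.046,-0.14],
    [0.2,0.057,-0.14],
    [0.228,0.065,-0.14]
  ],
  "twist": [
    [0,0,0],
    [0,0,0],
    [0,0,0],
    [0,0,0],
    [0,0,0],
    [0,0,0],
    [0,0,0],
    [0,0,0],
    [0,0,0],
    [0,0,0]
  ]
}}

```text
time: 14.9
tcp_pos: [0.5546, -0.0637, 0.1588]
eef_rot: [-3.141, -0.001, 1.343]
force: [0.6, 0.1, 0.1]
opening: 0.449
```

```bash
python3 -c "
from h import *
from cell import arm
R,tt=S(np.load('shk.npy'))
s=arm.get_image('scene')
cv2.imwrite('pics/a6.png',crop(s,230,100,130,150,4))
go(R@[.001,-.068,.074]+tt,1.3464)"
```

```text
t 14.95 tcp [ 0.5564 -0.0607  0.1589] [ 3.140e+00 -3.000e-03  1.345e+00] F [ 2.13  1.75 -0.02] op 0.452
trans [-0.006, -0.0011, 0.0849] twist [0.002, -0.003, -0.001]
```

View pics/a6.png

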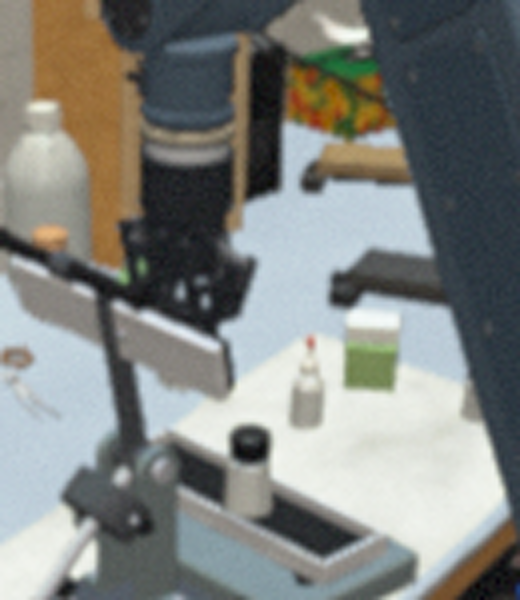

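The held pot is hidden behind the pad, the arm still lies on its stop, and pot_1 is at (248,470). I'll correct 5 mm, let it settle, then descend.

Call:
{"fn": "arm_command", "kwargs": {
  "fingers": [0.3,0.3,0.3,0.3,0.3],
  "translation": [
    [-0.003,-0.001,0],
    [-0.003,-0.001,0.02],
    [-0.003,-0.001,0.045],
    [-0.003,-0.001,0.055],
    [-0.003,-0.001,0.055]
  ],
  "twist": [
    [0,0,0],
    [0,0,0],
    [0,0,0],
    [0,0,0],
    [0,0,0]
  ]
}}

```text
time: 15.45
tcp_pos: [0.5506, -0.0696, 0.1023]
eef_rot: [-3.137, -0.0, 1.34]
force: [0.7, -0.3, -0.4]
opening: 0.451
```

```bash
python3 -c "
from h import *
R,tt=S(np.load('shk.npy'))
go(R@[.001,-.068,.074]+tt,1.3464)"
```

```text
t 15.45 tcp [ 0.5506 -0.0696  0.1023] [-3.137 -0.     1.34 ] F [ 0.72 -0.29 -0.37] op 0.451
trans [0.0042, 0.0028, 0.0283] twist [-0.004, -0.0, -0.006]
```

Call:
{"fn": "arm_command", "kwargs": {
  "fingers": [0.3,0.3,0.3,0.3,0.3],
  "translation": [
    [0.002,0.001,0.008],
    [0.002,0.001,0.016],
    [0.002,0.001,0.022],
    [0.002,0.001,0.025],
    [0.002,0.001,0.025]
  ],
  "twist": [
    [0,0,0],
    [0,0,0],
    [0,0,0],
    [0,0,0],
    [0,0,0]
  ]
}}

```text
time: 15.95
tcp_pos: [0.5536, -0.0672, 0.0784]
eef_rot: [-3.141, -0.0, 1.342]
force: [-1.1, -0.3, -0.8]
opening: 0.453
```

Call:
{"fn": "arm_command", "kwargs": {
  "fingers": [0.3,0.3,0.3],
  "translation": [
    [0,0,0.0015],
    [0,0,0.003],
    [0,0,0.003]
  ],
  "twist": [
    [0,0,0],
    [0,0,0],
    [0,0,0]
  ]
}}

```text
time: 16.25
tcp_pos: [0.5539, -0.0673, 0.0758]
eef_rot: [3.142, 0.0, 1.342]
force: [0.2, 0.2, -0.9]
opening: 0.45
```

Call:
{"fn": "arm_command", "kwargs": {
  "fingers": [0.3,0.3,0.3],
  "translation": [
    [0,0,0.001],
    [0,0,0.002],
    [0,0,0.002]
  ],
  "twist": [
    [0,0,0],
    [0,0,0],
    [0,0,0]
  ]
}}

```text
time: 16.55
tcp_pos: [0.5539, -0.0673, 0.0738]
eef_rot: [3.142, -0.0, 1.342]
force: [-0.0, 0.7, -0.2]
opening: 0.447
```

Call:
{"fn": "arm_command", "kwargs": {
  "fingers": [0.3,0.3,0.3],
  "translation": [
    [0,0,0.001],
    [0,0,0.001],
    [0,0,0.001]
  ],
  "twist": [
    [0,0,0],
    [0,0,0],
    [0,0,0]
  ]
}}

```text
time: 16.85
tcp_pos: [0.5539, -0.0673, 0.0737]
eef_rot: [3.141, 0.0, 1.342]
force: [-1.0, 0.9, 5.4]
opening: 0.45
```

The floor reads +5.4 N, so the pot is seated. Releasing and rising.

Call:
{"fn": "arm_command", "kwargs": {
  "fingers": [0.5,0.6,0.62,0.62,0.62,0.62,0.62,0.62,0.62],
  "translation": [
    [0,0,0],
    [0,0,0],
    [0,0,0],
    [0,0,0],
    [0,0,-0.015],
    [0,0,-0.04],
    [0,0,-0.075],
    [0,0,-0.11],
    [0,0,-0.13]
  ],
  "twist": [
    [0,0,0],
    [0,0,0],
    [0,0,0],
    [0,0,0],
    [0,0,0],
    [0,0,0],
    [0,0,0],
    [0,0,0],
    [0,0,0]
  ]
}}

```text
time: 17.75
tcp_pos: [0.555, -0.0676, 0.2054]
eef_rot: [3.138, 0.0, 1.342]
force: [-0.7, -0.6, -0.6]
opening: 0.621
```

```bash
python3 -c "
from h import *
go([.4395,-.396,.16],1.3464)"
```

```text
t 17.75 tcp [ 0.555  -0.0676  0.2054] [3.138 0.    1.342] F [-0.67 -0.56 -0.61] op 0.621
trans [-0.346, -0.0381, 0.0454] twist [0.004, 0.0, -0.005]
```

Call:
{"fn": "arm_command", "kwargs": {
  "fingers": [0.8,0.8,0.8,0.8,0.8,0.8,0.8,0.8,0.8,0.8],
  "translation": [
    [-0.045,-0.005,0],
    [-0.09,-0.01,0],
    [-0.135,-0.015,0.01],
    [-0.18,-0.02,0.02],
    [-0.225,-0.025,0.03],
    [-0.27,-0.03,0.045],
    [-0.31,-0.034,0.045],
    [-0.335,-0.037,0.07],
    [-0.346,-0.038,0.1],
    [-0.346,-0.038,0.1]
  ],
  "twist": [
    [0,0,0],
    [0,0,0],
    [0,0,0],
    [0,0,0],
    [0,0,0],
    [0,0,0],
    [0,0,0],
    [0,0,0],
    [0,0,0],
    [0,0,0]
  ]
}}

```text
time: 18.75
tcp_pos: [0.4357, -0.3953, 0.0991]
eef_rot: [-3.136, -0.005, 1.339]
force: [0.1, 1.2, -0.3]
opening: 0.798
```

```bash
python3 -c "
from h import *
from cell import arm
s=arm.get_image('scene')
cv2.imwrite('pics/a7.png',crop(s,230,100,130,150,4))
go([.4395,-.396,.017],1.3464)"
```

```text
t 18.8 tcp [ 0.4369 -0.3948  0.1009] [-3.138 -0.004  1.34 ] F [-0.13  0.82  0.56] op 0.804
trans [-0.0009, 0.0032, 0.0839] twist [-0.004, -0.004, -0.006]
```

View pics/a7.png

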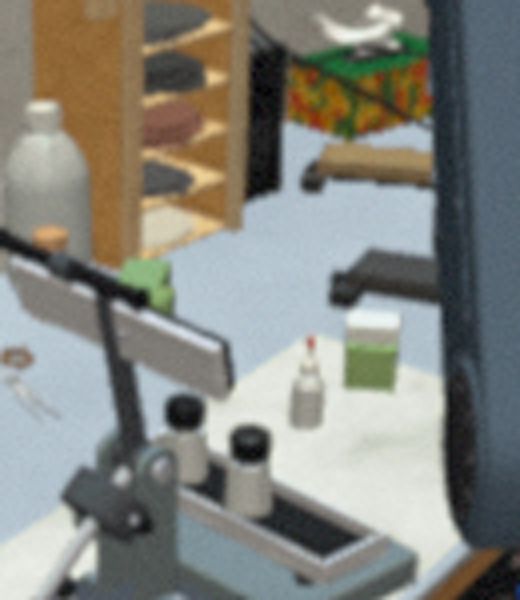

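The second pot stands upright at (187,440) beside pot_1 at (248,470), and the arm, dropper and bar are unchanged. Now the other pot.

Call:
{"fn": "arm_command", "kwargs": {
  "fingers": [0.8,0.8,0.8,0.8,0.8,0.6,0.4,0.3,0.3,0.3],
  "translation": [
    [0,0.002,0.02],
    [0,0.002,0.045],
    [0,0.002,0.07],
    [0,0.002,0.082],
    [0,0.002,0.082],
    [0,0.002,0.082],
    [0,0.002,0.082],
    [0,0.002,0.082],
    [0,0.002,0.082],
    [0,0.002,0.082]
  ],
  "twist": [
    [0,0,0],
    [0,0,0],
    [0,0,0],
    [0,0,0],
    [0,0,0],
    [0,0,0],
    [0,0,0],
    [0,0,0],
    [0,0,0],
    [0,0,0]
  ]
}}

```text
time: 19.8
tcp_pos: [0.4411, -0.3968, 0.0225]
eef_rot: [3.139, 0.002, 1.342]
force: [1.4, 0.8, 6.7]
opening: 0.45
```

```bash
python3 -c "
from h import *
R,tt=S(np.load('shk.npy'))
go(R@[.001,.084,.165]+tt,1.3464)"
```

```text
t 19.8 tcp [ 0.4411 -0.3968  0.0225] [3.139e+00 2.000e-03 1.342e+00] F [1.36 0.79 6.74] op 0.45
trans [0.3468, -0.1166, -0.1433] twist [0.002, 0.002, -0.005]
```

Call:
{"fn": "arm_command", "kwargs": {
  "fingers": [0.3,0.3,0.3,0.3,0.3,0.3,0.3,0.3,0.3,0.3],
  "translation": [
    [0,0,-0.015],
    [0,0,-0.045],
    [0.005,-0.002,-0.085],
    [0.03,-0.01,-0.12],
    [0.07,-0.023,-0.143],
    [0.115,-0.038,-0.143],
    [0.16,-0.053,-0.143],
    [0.205,-0.069,-0.143],
    [0.25,-0.084,-0.143],
    [0.285,-0.096,-0.143]
  ],
  "twist": [
    [0,0,0],
    [0,0,0],
    [0,0,0],
    [0,0,0],
    [0,0,0],
    [0,0,0],
    [0,0,0],
    [0,0,0],
    [0,0,0],
    [0,0,0]
  ]
}}

```text
time: 20.8
tcp_pos: [0.4102, -0.0943, 0.1646]
eef_rot: [-3.141, -0.0, 1.342]
force: [0.1, 0.3, -0.5]
opening: 0.451
```

```bash
python3 -c "
from h import *
R,tt=S(np.load('shk.npy'))
go(R@[.001,.084,.165]+tt,1.3464)"
```

```text
t 20.8 tcp [ 0.4102 -0.0943  0.1646] [-3.141 -0.     1.342] F [ 0.06  0.35 -0.46] op 0.451
trans [0.0594, -0.018, -0.0003] twist [-0.0, -0.0, -0.004]
```

Call:
{"fn": "arm_command", "kwargs": {
  "fingers": [0.3,0.3,0.3,0.3,0.3,0.3,0.3,0.3],
  "translation": [
    [0.025,-0.008,0],
    [0.045,-0.014,0],
    [0.058,-0.018,0],
    [0.058,-0.018,0],
    [0.058,-0.018,0.025],
    [0.058,-0.018,0.05],
    [0.058,-0.018,0.07],
    [0.058,-0.018,0.07]
  ],
  "twist": [
    [0,0,0],
    [0,0,0],
    [0,0,0],
    [0,0,0],
    [0,0,0],
    [0,0,0],
    [0,0,0],
    [0,0,0]
  ]
}}

```text
time: 21.6
tcp_pos: [0.4063, -0.0367, 0.0925]
eef_rot: [-3.138, -0.0, 1.341]
force: [0.5, 0.1, 0.4]
opening: 0.445
```

```bash
python3 -c "
from h import *
R,tt=S(np.load('shk.npy'))
go(R@[.001,.084,.077]+tt,1.3464)"
```

```text
t 21.6 tcp [ 0.4063 -0.0367  0.0925] [-3.138 -0.     1.341] F [0.54 0.13 0.35] op 0.445
trans [0.0042, -0.0012, 0.0155] twist [-0.004, -0.0, -0.005]
```

Call:
{"fn": "arm_command", "kwargs": {
  "fingers": [0.3,0.3,0.3,0.3],
  "translation": [
    [0.002,0,0.006],
    [0.002,0,0.012],
    [0.002,0,0.014],
    [0.002,0,0.014]
  ],
  "twist": [
    [0,0,0],
    [0,0,0],
    [0,0,0],
    [0,0,0]
  ]
}}

```text
time: 22.0
tcp_pos: [0.4077, -0.0343, 0.08]
eef_rot: [3.141, 0.0, 1.342]
force: [-1.1, 0.4, -0.5]
opening: 0.45
```

Call:
{"fn": "arm_command", "kwargs": {
  "fingers": [0.3,0.3,0.3],
  "translation": [
    [0,0,0.001],
    [0,0,0.002],
    [0,0,0.002]
  ],
  "twist": [
    [0,0,0],
    [0,0,0],
    [0,0,0]
  ]
}}

```text
time: 22.3
tcp_pos: [0.4076, -0.0342, 0.0779]
eef_rot: [3.141, 0.0, 1.342]
force: [0.1, 1.1, -1.4]
opening: 0.448
```

Call:
{"fn": "arm_command", "kwargs": {
  "fingers": [0.3,0.3,0.3],
  "translation": [
    [0,0,0.001],
    [0,0,0.0015],
    [0,0,0.0015]
  ],
  "twist": [
    [0,0,0],
    [0,0,0],
    [0,0,0]
  ]
}}

```text
time: 22.6
tcp_pos: [0.4076, -0.0342, 0.0765]
eef_rot: [3.141, -0.0, 1.342]
force: [-0.9, -0.3, 3.3]
opening: 0.446
```

Call:
{"fn": "arm_command", "kwargs": {
  "fingers": [0.3,0.3,0.3],
  "translation": [
    [0,0,0.0005],
    [0,0,0.001],
    [0,0,0.001]
  ],
  "twist": [
    [0,0,0],
    [0,0,0],
    [0,0,0]
  ]
}}

```text
time: 22.9
tcp_pos: [0.4076, -0.0342, 0.0764]
eef_rot: [3.141, 0.0, 1.342]
force: [-1.5, -0.2, 15.3]
opening: 0.444
```

Seated. I'll back off 0.7 mm, release and rise.

Call:
{"fn": "arm_command", "kwargs": {
  "fingers": [0.3,0.5,0.6,0.62,0.62,0.62,0.62,0.62,0.62,0.62],
  "translation": [
    [0,0,-0.0007],
    [0,0,-0.0007],
    [0,0,-0.0007],
    [0,0,-0.0007],
    [0,0,-0.0007],
    [0,0,-0.015],
    [0,0,-0.04],
    [0,0,-0.075],
    [0,0,-0.11],
    [0,0,-0.13]
  ],
  "twist": [
    [0,0,0],
    [0,0,0],
    [0,0,0],
    [0,0,0],
    [0,0,0],
    [0,0,0],
    [0,0,0],
    [0,0,0],
    [0,0,0],
    [0,0,0]
  ]
}}

```text
time: 23.9
tcp_pos: [0.4083, -0.0345, 0.2075]
eef_rot: [3.138, 0.0, 1.342]
force: [-0.3, -0.7, -0.5]
opening: 0.622
```

Call:
{"fn": "arm_command", "kwargs": {
  "fingers": [0.62,0.62,0.62,0.62,0.62,0.62,0.62,0.62],
  "translation": [
    [-0.04,0,0],
    [-0.08,0,0],
    [-0.12,0,0],
    [-0.16,0,0],
    [-0.2,0,0],
    [-0.24,0,0],
    [-0.27,0,0],
    [-0.27,0,0]
  ],
  "twist": [
    [0,0,0],
    [0,0,0],
    [0,0,0],
    [0,0,0],
    [0,0,0],
    [0,0,0],
    [0,0,0],
    [0,0,0]
  ]
}}

```text
time: 24.7
tcp_pos: [0.3461, -0.3016, 0.2053]
eef_rot: [3.14, 0.003, 1.337]
force: [0.5, -0.5, 0.9]
opening: 0.623
```

```bash
python3 -c "
from h import *
from cell import arm
s=arm.get_image('scene');t=arm.get_image('top')
cv2.imwrite('pics/a8.png',np.hstack([crop(t,205,150,130,140,3),crop(s,215,130,130,140,3)]))
R,tt=S(np.load('shk.npy'))
g=s['img'].max(2);m=(g<70).astype(np.uint8);k,l,st,ce=cv2.connectedComponentsWithStats(m)
for i in range(1,k):
  if 40<st[i,4]<300 and 225<ce[i][0]<330 and 170<ce[i][1]<260: print(st[i],(R.T@(plane(s,ce[i],.109)-tt)).round(3))
go([.4,-.3,.2],1.3464)"
```

```text
[272 199   9   8  57] [-0.002 -0.067  0.109]
[288 207   9   9  56] [0.001 0.01  0.109]
[306 215   9   9  66] [-0.003  0.083  0.109]
[255 225  14  11  90] [0.154 0.037 0.109]
[294 224  10  10  56] [0.065 0.105 0.109]
t 24.8 tcp [ 0.3457 -0.297   0.2048] [-3.14e+00 -1.00e-03  1.34e+00] F [-0.29  0.87 -0.25] op 0.62
trans [0.0095, 0.0535, 0.0048] twist [-0.001, -0.001, -0.006]
```

View pics/a8.png

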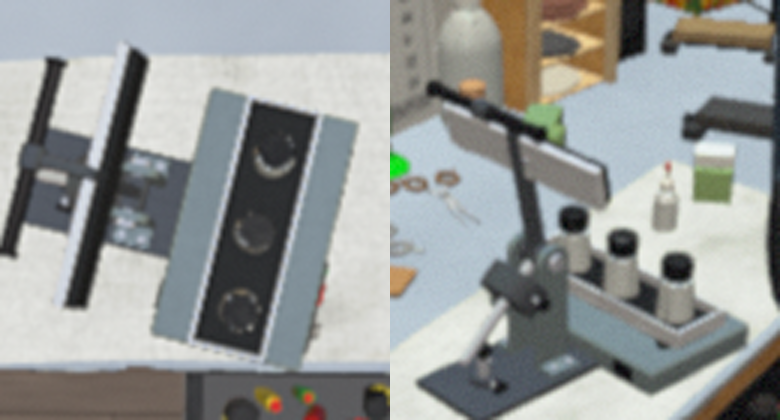

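The three pots stand in a row, at (574,240), (622,262) and (676,288) in the scene crop. The arm is open on its stop and the robot is clear, so I'll hand in.

```bash
python3 -c "
from cell import arm
print(arm.close_job())"
```

```text
the job is handed in; nothing more can be done
None
```

The job is handed in after about 25 s of robot time. The hold-down arm stands open by itself, and three pots are in the tray.

- **Arm:** I pinched one half of the cross handle, swung the arm past its balance point and let it down in steps of 1–2 mm. At about 1.77 rad the tail met the buffer. The force along the swing turned from about +2 N to -2.6 N, so I backed off 0.6 mm and released. The last image shows it still open on the stop.
- **Pots:** I took the two bench pots to the right of the shaker. I lowered each until it touched the tray floor, at about 5 N and 15 N, then released it.
- **Last check:** all three pots look upright in the tray, at shaker y of about -67, +10 and +83 mm and within 3 mm of the tray's centreline. The robot was clear of everything. The dropper and compound bar look unmoved in that image.
- **Not checked:** I did not look again at the other two bench pots and the orange look-alike at the end. The robot never went near them.
- **Disagreements:**
  - The handle sat about 4–5 mm higher in the fingers than the nominal geometry gave.
  - Measured tool positions differed from the commanded ones by 2–4 mm at times. The force contacts and the gripper's self-centring covered this.

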